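Sort vacuum fittings and micrometer heads into their trays

ROBOT

A 6-joint arm with a two-finger parallel gripper is mounted at the origin on the work surface. World frame = base frame: x ahead of the robot, y to its left, z up, the work surface at z = 0. Lengths are in m, angles in rad, forces in N, time in s.
With the tool pointing down it reaches from about 0.35 to 0.775 m from the base axis. Payload 7.3 kg.
Tool frame: the origin (TCP) lies between the finger pads; the fingertips stand 25 mm ahead of it and the grasp point (between the pads) lies 6 mm ahead of it; y points along the fingers, z is the direction in which the jaws open and shut, and the axes are right-handed (so a half turn about y gives the same grasp; the last joint's range is limited). The gripper opens to 92 mm and grips with 3 to 60 N. Pads are 19 mm wide; open, the fingers measure 130 mm over their backs; the gripper's body (75 mm by 190 mm) begins 47 mm behind the grasp point.
Start: joints at [1.159, 0.342, 1.524, -0, 1.275, -0.146], TCP at [0.138, 0.507, 0.252] pointing down, gripper open.
Joint ranges: [-2.53, 2.53], [-0.77, 2.02], [0.04, 2.7], [-1, 4.14], [0.28, 2.66], [-3.11, 3.11]. Speed limits (rad/s): [2.57, 2.57, 3.14, 3.14, 3.14, 3.14].

INTERFACE

Orientations are given as [roll, pitch, yaw] about the fixed x, y, z axes, in that order (R = Rz(yaw) Ry(pitch) Rx(roll)).
In Python, from cell import sensors, read_camera, hand_in gives the robot as it stands. The module is installed in compiled form; this text tells all that it offers.
- The arm moves only by the tool send_rows, never from a script. Its argument "motion" is a list that holds one entry, the list of rows, each a list of 4 numbers: the shift along the tool's x, y, z in m, then the turn about the tool's y in degrees. In form: [[[tx, ty, tz, twist], ...]]. A call has 1 to 8 rows; each row is the pose to reach, as a shift and turn from the pose measured when the call began, along the tool's axes at that moment; what a row does not reach only later rows make up. A row lasts 1/10 s, in which the tool goes at most 50 mm and 8.59 degrees, less where a joint would pass 70% of its speed; a pose out of reach is approached as far as the arm can. A call with a gripper value outside its range is refused whole. "gripper" is the opening, from 0 (shut) to 1 (fully open), set as the call begins (left out, the last holds). The fingers move at their own pace and stop on an object; "grip_force" is the grip in N (left out, the last holds). Time passes only in rows, so rows that repeat a pose let the fingers close. It gives the time, the measured TCP pose, the force and the opening at its end, in the units of the state.
- sensors.observe(): the state, without advancing time (a new reading comes with each control period).
- read_camera(name): name is "scene" or "top" or "wrist"; returns a dict with "frame" (400x640x3 uint8, red, green, blue), "fx", "fy", "cx", "cy" (pixels), "extrinsics" (4x4, takes a point from world to camera coordinates). Camera axes: x right, y up, looking along -z (the intrinsics and any distortion apply to the point x, -y, -z); pixel columns grow to the right and rows downward; lengths in m; the calibration is good to about 2 mm. A picture is of the moment at which its call begins. There is no depth.
- hand_in(): hands the job in, once; it reports no verdict.
The state is a dict: "time": time; "qpos": joint angles; "qvel": joint speeds; "joint_efforts": joint torques, N m; "tool_pos": TCP position; "tool_rot": TCP orientation; "contact_force": force on the tool from outside, world axes, zero at the start; "torque": the same for the moment, N m; "opening": finger opening in m.
Only numpy, scipy, OpenCV 4.12 (cv2) and the standard library are available. Lean on these libraries where they do the work, as an engineer would, in place of code of your own. Each camera call takes 0.05 s, during which the arm holds its last target.

TASK

Clear the mat after the strip-down: lay both round blanking flanges flat in the square tray, both micrometer heads lying down in the long rectangular tray, and stand the tube stub upright on its flange in the round dish. Each part must rest on the floor of its tray, not on another part or on the rim; set every part down gently rather than dropping it, and leave the small chip box where it is.

Things in the scene. Friction and masses are not known exactly. Their poses are not given: they have to be found in the camera images.
- flange_a_center (a point): round steel blanking flange (one of two alike): plain disc 44 mm across, 14 mm thick, six small dark bolt holes drawn round its top; lies flat, about 150 g. Point at the centre of the disc, 7 mm above its underside; z is the disc's axis
- flange_b_center (a point): round steel blanking flange (one of two alike): plain disc 44 mm across, 14 mm thick, six small dark bolt holes drawn round its top; lies flat, about 150 g. Point at the centre of the disc, 7 mm above its underside; z is the disc's axis
- micrometer_a_center (a point): steel micrometer head (one of two alike), 80 mm long, lying on its side, about 90 g: in the middle a dark square mounting block 18 mm long, 20 mm wide, 20 mm high (grasp across this); a 31 mm long knurled thimble 20 mm thick on the -x side; a thin barrel (12 mm) and spindle (7 mm) on the +x side. Point at the centre of the block, half-way along, 10 mm above the underside; x runs along the head towards the spindle, y across the block. The block keeps it from rolling
- micrometer_b_center (a point): steel micrometer head (one of two alike), 80 mm long, lying on its side, about 90 g: in the middle a dark square mounting block 18 mm long, 20 mm wide, 20 mm high (grasp across this); a 31 mm long knurled thimble 20 mm thick on the -x side; a thin barrel (12 mm) and spindle (7 mm) on the +x side. Point at the centre of the block, half-way along, 10 mm above the underside; x runs along the head towards the spindle, y across the block. The block keeps it from rolling
- tube_stub_center (a point): steel tube stub standing upright, 60 mm tall, about 140 g: a flange foot 40 mm across and 7 mm thick at the bottom, above it a plain tube 24 mm across with a dark mouth at the top (grasp the tube). Point on the axis half-way up, 30 mm above its underside; z is the axis, up
- square_tray: white plastic tray, fixed, walls 5 mm thick and 20 mm high, floor 5 mm thick (inner floor 5 mm above the table). Origin at the centre of its underside, z up; outside 140 x 140 mm, inside 130 x 130 mm; x and y along its sides. Belongs to the flanges
- long_tray: white plastic tray, fixed, walls 5 mm thick and 20 mm high, floor 5 mm thick (inner floor 5 mm above the table). Origin at the centre of its underside, z up; outside 116 mm along its x and 180 mm along its y, inside 106 x 170 mm. Belongs to the micrometer heads
- round_dish: white round plastic dish, fixed, 120 mm across outside, 110 mm inside, wall 20 mm high, floor 5 mm thick. Origin at the centre of its underside. Belongs to the tube stub
- chip_box_center (a point): small white box 50 x 50 x 18 mm with a dark top and a gold chip in it, loose; must be left alone. Point at its centre, 9 mm above the table

How it is judged:
By the outcome, as a careful person would: the job done as asked, in the order asked, and still so for the second after the job is handed in, with the robot touching nothing.
It also fails if it takes over 122 s, if anything falls off the work surface, if the arm or the gripper's body presses on something with over 40 N, if the wrist force passes 120 N, or if a joint passes its speed limit or range.

## Working session

There is one attempt and no reset: what is moved stays moved. The work goes in short steps, Python scripts to look and compute and a tool call to move; the robot and the scene stay as the last step left them, time stands still between calls to the robot, and variables do not carry over. Pictures are saved under pics/ and viewed, and the job is handed in when it is done.

Besides the shell and the picture viewer there is one more tool, called after ">>>" as a command line: name --argument value ..., lists and objects as JSON in quotes. send_rows: Moves the arm, as the interface text tells. Its arguments: {"type":"object","properties":{"motion":{"type":"array"},"gripper":{"type":"number"},"grip_force":{"type":"number"}},"required":["motion"]}

```bash
ls; mkdir -p pics; python3 - <<'E'
from cell import sensors, read_camera
import cv2, numpy as np
np.set_printoptions(precision=4,suppress=True)
print(sensors.observe())
for n in ("scene","top","wrist"):
    c=read_camera(n); cv2.imwrite(f"pics/{n}0.png",c["frame"][:,:,::-1])
    print(n,{k:c[k] for k in c if k not in("frame",)})
E
```

```text
pics
{'time': 0.0, 'qpos': array([ 1.159 ,  0.3427,  1.525 , -0.    ,  1.2754, -0.146 ]), 'qvel': array([ 0.    , -0.0005, -0.    , -0.0008,  0.0001, -0.0002]), 'joint_efforts': array([ -0.0025, -43.126 , -24.4205,   0.0715,   0.0564,  -0.0001]), 'tool_pos': array([0.1378, 0.5062, 0.2511]), 'tool_rot': array([-1.5723,  0.0002, -0.2658]), 'contact_force': array([-0.3691, -0.0701,  0.497 ]), 'torque': array([ 0.0258, -0.0409, -0.0048]), 'opening': 0.0917125453698794}
scene {'fx': 373.7348243566267, 'fy': 373.7348243566267, 'cx': 314.8228398076581, 'cy': 200.31353835780794, 'extrinsics': array([[-0.8142,  0.5805,  0.0066,  0.4123],
       [-0.4804, -0.68  ,  0.5539,  0.2234],
       [ 0.326 ,  0.4478,  0.8326, -1.0968],
       [ 0.    ,  0.    ,  0.    ,  1.    ]])}
top {'fx': 456.3873507753509, 'fy': 456.3873507753509, 'cx': 322.4152204010186, 'cy': 199.6294388032896, 'extrinsics': array([[ 0.0219, -0.9997, -0.0097,  0.0082],
       [ 0.9875,  0.0201,  0.1564, -0.5076],
       [-0.1562, -0.013 ,  0.9876, -1.024 ],
       [ 0.    ,  0.    ,  0.    ,  1.    ]])}
wrist {'fx': 324.04809254189234, 'fy': 324.04809254189234, 'cx': 316.20846633049644, 'cy': 201.59292754440497, 'extrinsics': array([[ 0.262 ,  0.9651, -0.0003, -0.5243],
       [-0.9243,  0.2509, -0.2877,  0.0356],
       [-0.2775,  0.0757,  0.9577, -0.3911],
       [ 0.    ,  0.    ,  0.    ,  1.    ]])}
```

View pics/scene0.png

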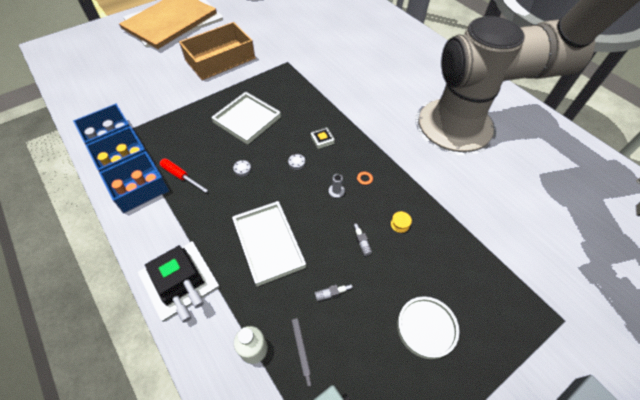

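View pics/top0.png

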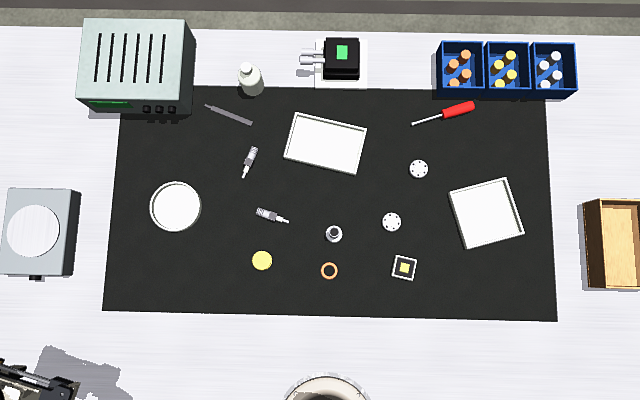

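View pics/wrist0.png

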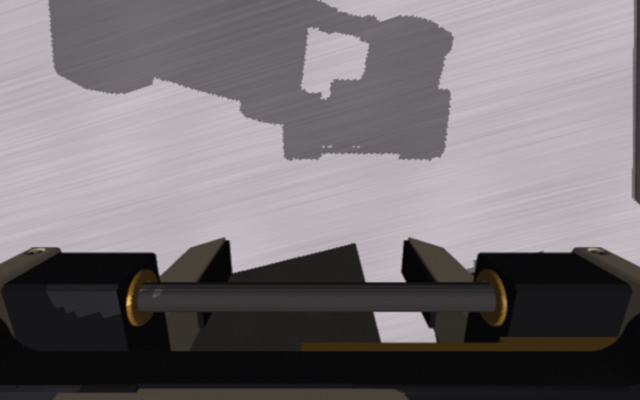

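The scene camera shows everything on the mat. In the top view (up = +x, right = −y) I see:
- Flanges at about (418,168) and (391,221).
- Micrometers at about (250,161) and (272,215).
- Tube at (334,234) and chip box at (404,268).
- Square tray at (486,213), long tray at (326,144) and round dish at (175,207).

The wrist view shows only bare table. Next I'll measure the positions.

```bash
cat > h.py <<'E'
import numpy as np, cv2
from cell import sensors, read_camera
np.set_printoptions(precision=4,suppress=True)
def ray(c,uv):
    E=c["extrinsics"];R=E[:3,:3];t=E[:3,3]
    d=np.array([(uv[0]-c["cx"])/c["fx"],-(uv[1]-c["cy"])/c["fy"],-1.])
    return -R.T@t, R.T@d
def onz(c,uv,z):
    o,d=ray(c,uv); return (o+d*(z-o[2])/d[2])
def proj(c,p):
    E=c["extrinsics"];q=E[:3,:3]@np.asarray(p)+E[:3,3]
    return np.array([c["cx"]+c["fx"]*q[0]/-q[2], c["cy"]-c["fy"]*q[1]/-q[2]])
def step(goal_xyz,yaw,s=None):
    """shift in tool axes + twist deg to goal TCP"""
    s=s or sensors.observe(); from scipy.spatial.transform import Rotation as Ro
    R=Ro.from_euler('xyz',s["tool_rot"]).as_matrix()
    d=R.T@(np.asarray(goal_xyz)-s["tool_pos"])
    y0=s["tool_rot"][2]; tw=-np.degrees(yaw-y0); tw=(tw+90)%180-90
    return d,tw
def blobs(c,mask,amin=40):
    cs,_=cv2.findContours(mask,cv2.RETR_EXTERNAL,cv2.CHAIN_APPROX_NONE)
    return [k for k in cs if cv2.contourArea(k)>amin]
E
python3 - <<'E'
from h import *
for n in("top","scene"):
    c=read_camera(n); f=c["frame"]; g=f.min(2)
    m=(g>75).astype(np.uint8)*255
    print(n)
    for k in blobs(c,m):
        a=cv2.contourArea(k)
        if a>15000: continue
        M=cv2.moments(k);u=(M["m10"]/M["m00"],M["m01"]/M["m00"])
        p=onz(c,u,0.0)
        if not(0.2<p[0]<0.8 and abs(p[1])<0.5): continue
        r=cv2.minAreaRect(k)
        print(np.round(u,1),a,p[:2],np.round(r[1],1),round(r[2],1))
c=read_camera("top");f=c["frame"][:,:,::-1]
cv2.imwrite("pics/t1.png",cv2.resize(f[130:290,230:430],None,fx=4,fy=3.75,interpolation=cv2.INTER_CUBIC)[:600])
print(sensors.observe()["time"])
E
```

```text
top
scene
[329.6 393.9] 230.5 [0.7237 0.3526] [14. 29.] 90.0
[301.1 350. ] 412.5 [0.7231 0.2569] [68.9  7.5] 77.5
[427.9 327.1] 3059.5 [0.4844 0.3717] [66.5 58.7] 45.0
[331.  291.1] 296.5 [0.6016 0.1942] [10.9 38.9] 69.4
[362.4 240. ] 242.5 [0.466  0.1371] [34. 10.] 72.9
[401.5 219. ] 172.5 [0.3509 0.1479] [16.8 14.3] 39.8
[268.1 242.7] 3915.0 [0.6516 0.0145] [75.4 56.3] 68.7
[195.3 183.4] 99.0 [ 0.7157 -0.2417] [28.8  4.4] 34.4
[336.3 186.3] 273.5 [ 0.4217 -0.0228] [24. 16.] 90.0
[364.6 177.5] 128.0 [ 0.3433 -0.0027] [11. 15.] 90.0
[241.5 167.1] 220.0 [ 0.5911 -0.2201] [16.3 17.7] 45.0
[296.3 160.7] 215.5 [ 0.4586 -0.1538] [16.3 17. ] 45.0
[322.2 137.3] 351.0 [ 0.3503 -0.1828] [19.  22.1] 71.6
[245.9 116.8] 2049.5 [ 0.4867 -0.3795] [45.3 58.6] 50.2
0.3
```

View pics/t1.png

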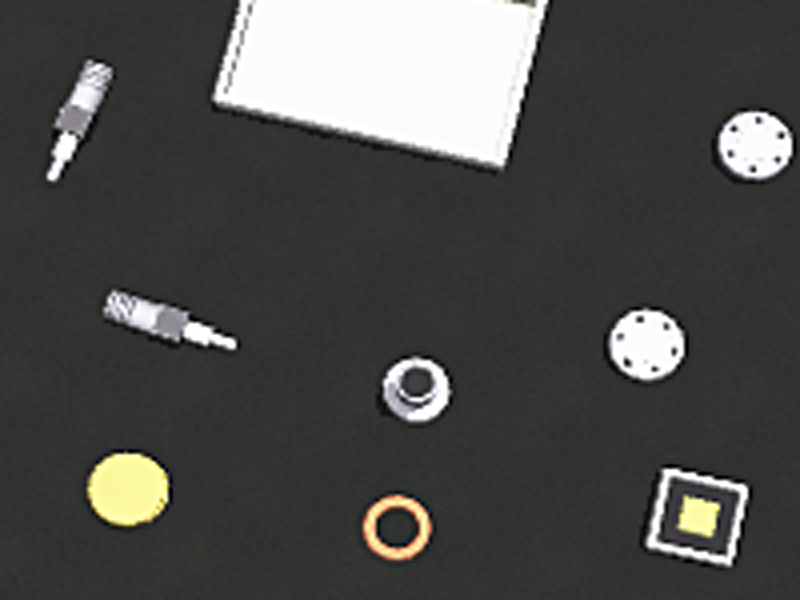

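In the zoomed top view, both micrometers have a grey block in the middle. The spindle of the upper-left one points down-left, and the spindle of the lower one points right. The flanges are clean bright discs. The bench touches the border in this view, so I'll use connected components.

```bash
python3 - <<'E'
from h import *
from scipy import ndimage as nd
c=read_camera("top"); s=read_camera("scene")
f=c["frame"]; g=f.min(2)
m=(g>75).astype(np.uint8)
n,l,st,ce=cv2.connectedComponentsWithStats(m)
for i in range(1,n):
    x,y,w,h,a=st[i]
    if a<40 or a>15000: continue
    p=onz(c,ce[i],0.014)
    if not(0.25<p[0]<0.75 and abs(p[1])<0.42): continue
    k=blobs(c,(l==i).astype(np.uint8),20)[0]
    r=cv2.minAreaRect(k)
    print(ce[i],a,"z14",p[:2],"z0",onz(c,ce[i],0)[:2],"rect c",np.round(r[0],1),np.round(r[1],1),round(r[2],1))
    if a>2000:
        for q in cv2.boxPoints(r): print("   corner z20",onz(c,q,0.02)[:2])
# mats: gray of micrometer
for box in((235,140,265,185),(250,200,295,230)):
    sub=g[box[1]:box[3],box[0]:box[2]]
    mm=(sub>75); ys,xs=np.nonzero(mm); P=np.c_[xs+box[0],ys+box[1]].astype(float)
    vx,vy,x0,y0=cv2.fitLine(P.astype(np.float32),cv2.DIST_L2,0,.01,.01).ravel()
    t=(P-[x0,y0])@[vx,vy]; v=sub[mm]
    print("mic",vx,vy,x0,y0,"range",t.min(),t.max())
    for b in range(int(t.min()),int(t.max())+1):
        q=(t>=b)&(t<b+1)
        if q.any(): print(b,q.sum(),int(v[q].mean()),onz(c,(x0+vx*(b+.5),y0+vy*(b+.5)),.01)[:2])
E
```

```text
[229.5526 114.5088] 228 z14 [0.7193 0.253 ] z0 [0.7242 0.2562] rect c [227.9 113.8] [50.9  4.6] 21.8
[324.8127 142.9733] 3599 z14 [0.6512 0.0165] z0 [0.6553 0.0166] rect c [324.6 142.7] [75.5 48.6] 13.6
   corner z20 [0.6116 0.1185]
   corner z20 [0.7311 0.0948]
   corner z20 [ 0.6894 -0.0854]
   corner z20 [ 0.5714 -0.0589]
[425.5465 119.1163] 86 z14 [ 0.7164 -0.2292] z0 [ 0.7212 -0.2322] rect c [426.6 119.2] [ 3.4 32.6] 73.5
[249.1748 159.7913] 206 z14 [0.6056 0.1991] z0 [0.6091 0.2016] rect c [247.8 162. ] [ 7.9 33.2] 25.2
[418.2885 168.35  ] 260 z14 [ 0.5924 -0.2101] z0 [ 0.5957 -0.2129] rect c [418.3 168.2] [17.7 17. ] 45.0
[485.3656 212.8444] 3657 z14 [ 0.4875 -0.3675] z0 [ 0.4894 -0.3724] rect c [486.  212.6] [62.6 61.8] 72.9
   corner z20 [ 0.5354 -0.2771]
   corner z20 [ 0.5823 -0.4185]
   corner z20 [ 0.44   -0.4556]
   corner z20 [ 0.3948 -0.3168]
[174.8359 206.3146] 2060 z14 [0.488  0.3717] z0 [0.4899 0.3765] rect c [174.5 206.5] [49.5 50.9] 45.0
   corner z20 [0.4838 0.4551]
   corner z20 [0.573  0.3755]
   corner z20 [0.4897 0.2859]
   corner z20 [0.4026 0.3655]
[270.06
[... 1876 characters left out ...]
87 0.1629]
-8 9 201 [0.478  0.1606]
-7 7 226 [0.4772 0.1583]
-6 8 207 [0.4764 0.1561]
-5 8 205 [0.4757 0.1538]
-4 7 223 [0.4749 0.1515]
-3 8 225 [0.4741 0.1492]
-2 9 175 [0.4734 0.1469]
-1 9 142 [0.4726 0.1446]
0 7 142 [0.4719 0.1424]
1 8 140 [0.4711 0.1401]
2 8 146 [0.4703 0.1378]
3 8 145 [0.4696 0.1355]
4 9 143 [0.4688 0.1332]
5 8 143 [0.4681 0.1309]
6 4 248 [0.4673 0.1287]
7 5 221 [0.4666 0.1264]
8 5 234 [0.4658 0.1241]
9 5 224 [0.465  0.1218]
10 6 227 [0.4643 0.1195]
11 6 226 [0.4635 0.1173]
12 5 217 [0.4628 0.115 ]
13 4 174 [0.462  0.1127]
14 3 214 [0.4613 0.1104]
15 3 211 [0.4605 0.1082]
16 3 194 [0.4597 0.1059]
17 4 226 [0.459  0.1036]
18 3 214 [0.4582 0.1014]
19 1 238 [0.4575 0.0991]
```

```bash
python3 - <<'E'
from h import *
c=read_camera("top"); s=read_camera("scene")
print("cams",ray(c,(0,0))[0],ray(s,(0,0))[0])
def tri(a,b):
    o1,d1=ray(c,a);o2,d2=ray(s,b)
    A=np.c_[d1,-d2];t=np.linalg.lstsq(A,o2-o1,rcond=None)[0]
    p,q=o1+d1*t[0],o2+d2*t[1];return (p+q)/2,np.linalg.norm(p-q)
for n,a,b in(("fa",(418.3,168.3),(241.5,167.1)),("fb",(391.1,221.5),(296.3,160.7)),("sq",(485.7,212.7),(245.9,116.8)),("long",(324.7,142.9),(268.1,242.7)),("dish",(174.7,206.4),(427.9,327.1))):
    print(n,*tri(a,b))
# mouth of tube / blocks in scene
f=s["frame"][:,:,::-1]
cv2.imwrite("pics/s1.png",cv2.resize(f[160:310,300:460],None,fx=4,fy=4,interpolation=cv2.INTER_CUBIC))
f=c["frame"]
for z in (.018,):
  print("m1",onz(c,(249.17-2.4*.377,159.79+2.4*.926),z),"m2",onz(c,(270.07+2.2*.942,215.03+2.2*.3356),z))
# tube mouth dark centre in top
g=f.min(2)[224:244,324:344]; 
for r in g: print(' '.join(f"{v:3d}" for v in r))
E
```

```text
cams [0.3411 0.0052 1.0908] [0.8005 0.4037 0.7867]
fa [ 0.5936 -0.2111  0.0109] 0.0009536843902605078
fb [ 0.4631 -0.1453  0.0113] 0.0013014439255512658
sq [ 0.4894 -0.3711  0.0077] 0.0015908372248663158
long [0.6532 0.0173 0.0063] 0.0012137131018933756
dish [0.4885 0.3725 0.0112] 0.0010458772024826385
m1 [0.5991 0.2003 0.018 ] m2 [0.4696 0.1375 0.018 ]
 48  48  47  47  50  45  45  39  36  31  32  38  38  43  45  48  48  46  51  48
 48  50  49  46  45  35  24  20  60 137 139  64  12  21  31  42  45  47  48  48
 48  48  49  42  30  33 182 255 255 221 255 255 255 233  61  23  39  46  48  48
 49  49  42  29  98 255 255 255 255 190 211 255 255 255 255 122  20  36  47  48
 50  46  34 103 255 255 223 199 104  67  70  93 124 217 255 255 159  24  44  48
 47  37  64 255 255 255 243  60  45  54  55  51  43  92 255 255 255   0  38  46
 45  32  91 255 255 223 128  42  58  63  64  62  54  61 213 255 255 157  26  43
 42  62 237 255 255 202 107  51  64  65  64  64  58  52 148 255 255 255   1  41
 38  72 255 178 184 220  74  52  63  65  65  65  59  52 126 250 255 255  62  37
 40  27 204 163 170 184 
[... 155 characters left out ...]
  87 148 179  74  42  38  53 208 255 171 255 255 255  81  34
 20  32 151 178 168 164  30  78 212 255 255 255 162 107 223 254 255 255  20  38
 23  18  50 190 179 182 133  58  64  83  99  98  42 159 255 255 255 228  21  43
 22  21  23 122 192 180 170 163 128  85  42 100 255 255 255 255 255  49  36  46
 46  23  20  42 144 178 173 171 162 167 255 255 255 255 255 255  81  26  44  48
 50  24  22  17  41 126 189 188 255 255 255 255 255 255 255 133  21  44  48  50
 49  47  48  45  37  32  92 152 255 255 255 255 255 171  89  33  40  47  50  49
 51  48  50  49  46  41  43  50 101 105 108 100  84  47  33  42  47  48  51  48
 47  46  47  46  47  47  44  40  34  30  30  34  38  40  46  47  51  49  50  51
```

View pics/s1.png

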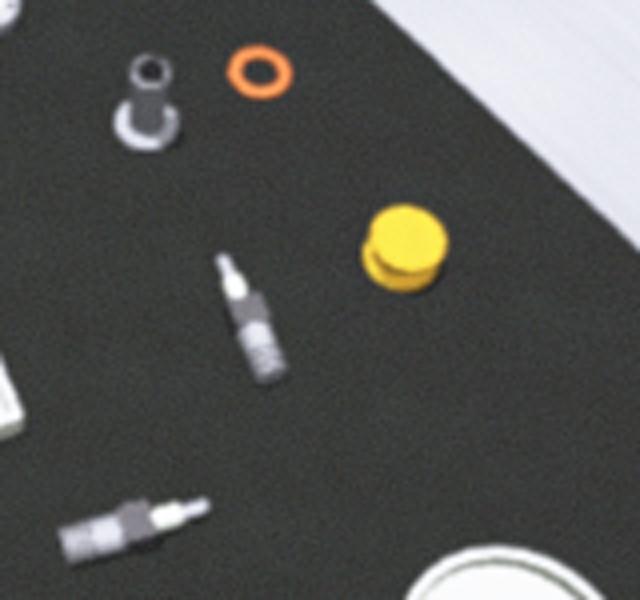

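Both views agree to about 1–2 mm, so I'll start with flange a.

```bash
cat > go.py <<'E'
import sys
from h import *
x,y,z,yaw=map(float,sys.argv[1:5]); s=sensors.observe()
d,tw=step((x,y,z),yaw,s); print("t",s["time"],"shift",np.round(d,4),"twist",round(tw,2),"open",round(s["opening"],4),"F",s["contact_force"])
E
python3 go.py 0.5925 -0.2105 0.12 0.29
```

```text
t 0.5 shift [ 0.627   0.1317 -0.5724] twist -31.85 open 0.0922 F [-0.2306 -0.1188 -0.129 ]
```

>>> send_rows --motion '[[[0.627,0.04,-0.572,-31.8],[0.627,0.04,-0.572,-31.8],[0.627,0.04,-0.572,-31.8],[0.627,0.04,-0.572,-31.8],[0.627,0.04,-0.572,-31.8],[0.627,0.04,-0.572,-31.8],[0.627,0.04,-0.572,-31.8],[0.627,0.04,-0.572,-31.8]]]' --gripper 0.7

```text
time: 1.3
tool_pos: [0.3416, 0.1866, 0.2343]
tool_rot: [-1.571, -0.001, 0.29]
contact_force: [1.2, 0.9, 0.5]
opening: 0.0646
```

```bash
python3 go.py 0.5925 -0.2105 0.12 0.29
```

```text
t 1.3 shift [ 0.127   0.1145 -0.4522] twist -0.03 open 0.0646 F [1.169  0.9345 0.5116]
```

>>> send_rows --motion '[[[0.127,0.06,-0.452,0],[0.127,0.06,-0.452,0],[0.127,0.06,-0.452,0],[0.127,0.06,-0.452,0],[0.127,0.06,-0.452,0],[0.127,0.06,-0.452,0],[0.127,0.06,-0.452,0],[0.127,0.06,-0.452,0]]]'

```text
time: 2.1
tool_pos: [0.5534, -0.1493, 0.1836]
tool_rot: [-1.571, -0.002, 0.289]
contact_force: [0.0, -0.1, 0.7]
opening: 0.0642
```

```bash
python3 go.py 0.5925 -0.2105 0.12 0.29
```

```text
t 2.1 shift [ 0.0199  0.0637 -0.0698] twist -0.06 open 0.0642 F [ 0.0082 -0.08    0.6574]
```

>>> send_rows --motion '[[[0.015,0.02,-0.04,0],[0.02,0.05,-0.065,0],[0.02,0.064,-0.07,0],[0.02,0.064,-0.07,0]]]'

```text
time: 2.5
tool_pos: [0.591, -0.2104, 0.1168]
tool_rot: [-1.567, 0.003, 0.288]
contact_force: [-0.8, 0.1, 1.1]
opening: 0.0644
```

```bash
python3 go.py 0.5925 -0.2105 0.028 0.29; python3 - <<'E'
from h import *
c=read_camera("wrist"); cv2.imwrite("pics/w1.png",c["frame"][:,:,::-1])
print(proj(c,(0.5925,-0.2105,0.014)))
E
```

```text
t 2.5 shift [ 0.0016  0.0888 -0.0009] twist -0.12 open 0.0644 F [-0.7653  0.1429  1.1354]
[314.6202 213.276 ]
```

View pics/w1.png

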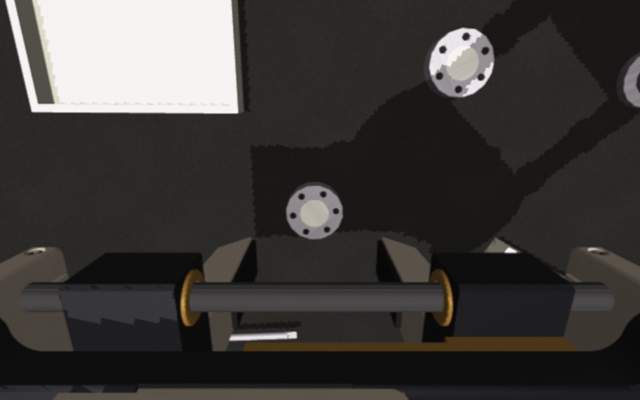

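The wrist view shows flange a at (315,211), against a predicted (315,213). It sits centred between the jaws, and the square tray edge lines up with the tool axes. I'll descend now.

>>> send_rows --motion '[[[0.002,0.03,-0.001,0],[0.002,0.055,-0.001,0],[0.002,0.075,-0.001,0],[0.002,0.085,-0.001,0],[0.002,0.089,-0.001,0],[0.002,0.089,-0.001,0]]]'

```text
time: 3.15
tool_pos: [0.5942, -0.2096, 0.0309]
tool_rot: [-1.569, -0.0, 0.29]
contact_force: [0.3, -0.5, 0.2]
opening: 0.0642
```

>>> send_rows --motion '[[[0,0,0,0],[0,0,0,0],[0,0,0,0],[0,0,0,0],[0,0,0,0],[0,0,0,0]]]' --gripper 0.3 --grip_force 20

```text
time: 3.75
tool_pos: [0.5947, -0.2099, 0.0317]
tool_rot: [-1.57, -0.001, 0.29]
contact_force: [-0.7, 0.6, 5.7]
opening: 0.0429
```

```bash
python3 go.py 0.5925 -0.2105 0.12 0.29
```

```text
t 3.75 shift [-0.0021 -0.0883  0.0001] twist -0.03 open 0.0429 F [-0.7399  0.6439  5.6893]
```

>>> send_rows --motion '[[[0,-0.01,0,0],[0,-0.03,0,0],[0,-0.06,0,0],[0,-0.085,0,0],[0,-0.088,0,0]]]'

```text
time: 4.25
tool_pos: [0.5961, -0.2107, 0.1233]
tool_rot: [-1.574, -0.006, 0.29]
contact_force: [-0.1, 0.2, -1.0]
opening: 0.0436
```

```bash
python3 go.py 0.5187 -0.3616 0.12 0.29
```

```text
t 4.25 shift [-0.1173  0.0031 -0.1225] twist -0.02 open 0.0436 F [-0.1238  0.1679 -0.956 ]
```

>>> send_rows --motion '[[[-0.025,0,-0.025,0],[-0.055,0,-0.057,0],[-0.085,0,-0.088,0],[-0.105,0,-0.11,0],[-0.117,0,-0.122,0],[-0.117,0,-0.122,0],[-0.117,0,-0.122,0]]]'

```text
time: 4.95
tool_pos: [0.5189, -0.36, 0.1224]
tool_rot: [-1.573, -0.006, 0.289]
contact_force: [0.2, 0.0, -1.6]
opening: 0.0432
```

```bash
python3 go.py 0.5187 -0.3616 0.036 0.29;  python3 - <<'E'
from h import *
c=read_camera("wrist"); cv2.imwrite("pics/w2.png",c["frame"][:,:,::-1])
E
```

```text
t 4.95 shift [-0.0011  0.0864 -0.0013] twist -0.03 open 0.0432 F [ 0.2444  0.0329 -1.5898]
```

View pics/w2.png

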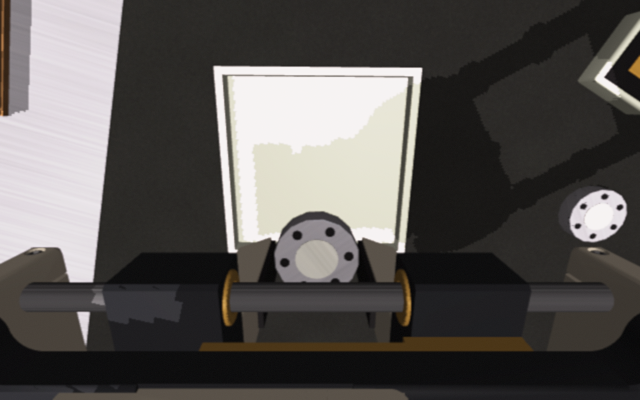

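The wrist view shows the flange held at (317,255) over the near part of the square tray, with the tray's far side at (320,72). It's lined up, so I'll lower it and slow down near the floor.

>>> send_rows --motion '[[[-0.001,0.02,-0.001,0],[-0.001,0.045,-0.001,0],[-0.001,0.065,-0.001,0],[-0.001,0.076,-0.001,0],[-0.001,0.08,-0.001,0],[-0.001,0.08,-0.001,0]]]'

```text
time: 5.6
tool_pos: [0.5196, -0.3602, 0.0426]
tool_rot: [-1.573, -0.006, 0.292]
contact_force: [1.1, -1.1, -1.7]
opening: 0.0433
```

>>> send_rows --motion '[[[0,0.001,0,0],[0,0.002,0,0],[0,0.003,0,0],[0,0.003,0,0]]]'

```text
time: 6.0
tool_pos: [0.5196, -0.3603, 0.0399]
tool_rot: [-1.573, -0.006, 0.291]
contact_force: [-0.7, -0.1, -1.5]
opening: 0.0433
```

>>> send_rows --motion '[[[0,0.001,0,0],[0,0.002,0,0],[0,0.003,0,0],[0,0.003,0,0]]]'

```text
time: 6.4
tool_pos: [0.5196, -0.3604, 0.0369]
tool_rot: [-1.573, -0.006, 0.291]
contact_force: [0.3, 0.4, -1.6]
opening: 0.0428
```

>>> send_rows --motion '[[[0,0.0005,0,0],[0,0.001,0,0],[0,0.0015,0,0],[0,0.0015,0,0]]]'

```text
time: 6.8
tool_pos: [0.5197, -0.3604, 0.0367]
tool_rot: [-1.574, -0.006, 0.291]
contact_force: [-3.8, 2.0, 9.8]
opening: 0.043
```

The flange has touched the floor at z = 0.0367, as expected. Releasing it.

>>> send_rows --motion '[[[0,0,0,0],[0,0,0,0],[0,0,0,0],[0,0,0,0]]]' --gripper 0.65

```text
time: 7.2
tool_pos: [0.5196, -0.3604, 0.0365]
tool_rot: [-1.573, -0.006, 0.291]
contact_force: [0.1, 0.2, -0.3]
opening: 0.0598
```

>>> send_rows --motion '[[[0,-0.015,0,0],[0,-0.04,0,0],[0,-0.07,0,0],[0,-0.09,0,0]]]'

```text
time: 7.6
tool_pos: [0.5197, -0.3609, 0.1297]
tool_rot: [-1.576, -0.008, 0.291]
contact_force: [0.1, 0.0, -0.0]
opening: 0.0599
```

```bash
python3 go.py 0.4625 -0.1447 0.12 0.29
```

```text
t 7.6 shift [0.0073 0.0086 0.2235] twist 0.08 open 0.0599 F [ 0.1259  0.0115 -0.0467]
```

>>> send_rows --motion '[[[0.007,0,0.04,0],[0.007,0,0.085,0],[0.007,0,0.13,0],[0.007,0,0.175,0],[0.007,0.005,0.21,0],[0.007,0.01,0.223,0],[0.007,0.01,0.223,0]]]' --gripper 0.7

```text
time: 8.3
tool_pos: [0.4622, -0.1442, 0.1189]
tool_rot: [-1.576, -0.008, 0.294]
contact_force: [-0.7, -0.4, 0.2]
opening: 0.0641
```

```bash
python3 go.py 0.4625 -0.1447 0.0295 0.29;python3 - <<'E'
from h import *
c=read_camera("wrist"); cv2.imwrite("pics/w3.png",c["frame"][:,:,::-1])
print(proj(c,(0.4625,-0.1447,0.014)))
E
```

```text
t 8.3 shift [-0.0005  0.0894 -0.0001] twist 0.21 open 0.0641 F [-0.6516 -0.394   0.2204]
[315.8977 209.576 ]
```

View pics/w3.png

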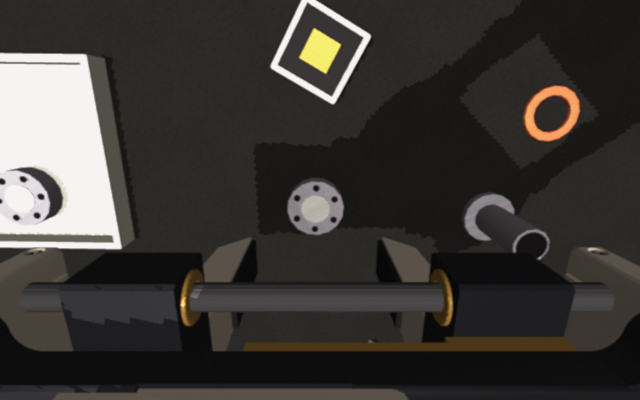

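Flange b shows at (316,208), matching the prediction, and nothing is in the way of the fingers. In the tray, flange a lies flat at (22,196).

>>> send_rows --motion '[[[0,0.03,0,0],[0,0.055,0,0],[0,0.075,0,0],[0,0.085,0,0],[0,0.0885,0,0],[0,0.0885,0,0]]]'

```text
time: 8.95
tool_pos: [0.4644, -0.1468, 0.0307]
tool_rot: [-1.578, -0.009, 0.292]
contact_force: [0.0, 0.4, -0.1]
opening: 0.0643
```

>>> send_rows --motion '[[[0,0,0,0],[0,0,0,0],[0,0,0,0],[0,0,0,0],[0,0,0,0]]]' --gripper 0.3

```text
time: 9.45
tool_pos: [0.4646, -0.1468, 0.0313]
tool_rot: [-1.578, -0.009, 0.292]
contact_force: [-1.2, 1.8, 6.2]
opening: 0.0432
```

>>> send_rows --motion '[[[0,-0.01,0,0],[0,-0.03,0,0],[0,-0.06,0,0],[0,-0.085,0,0],[0,-0.09,0,0]]]'

```text
time: 9.95
tool_pos: [0.465, -0.147, 0.1242]
tool_rot: [-1.582, -0.013, 0.292]
contact_force: [0.9, -0.1, -1.8]
opening: 0.0433
```

```bash
python3 go.py 0.4593 -0.3794 0.12 0.29
```

```text
t 9.95 shift [-0.0725  0.0057 -0.2208] twist 0.13 open 0.0433 F [ 0.9012 -0.1373 -1.7994]
```

>>> send_rows --motion '[[[-0.01,0,-0.03,0],[-0.022,0,-0.07,0],[-0.037,0,-0.115,0],[-0.052,0,-0.16,0],[-0.065,0,-0.2,0],[-0.0725,0,-0.221,0],[-0.0725,0,-0.221,0],[-0.0725,0,-0.221,0]]]'

```text
time: 10.75
tool_pos: [0.4584, -0.3791, 0.1243]
tool_rot: [-1.58, -0.012, 0.291]
contact_force: [-0.2, -0.1, -2.2]
opening: 0.0434
```

```bash
python3 go.py 0.4593 -0.3794 0.04 0.29
```

```text
t 10.75 shift [-0.0003  0.0843  0.0002] twist 0.07 open 0.0434 F [-0.212  -0.0624 -2.1541]
```

>>> send_rows --motion '[[[0,0.02,0,0],[0,0.045,0,0],[0,0.065,0,0],[0,0.077,0,0],[0,0.082,0,0],[0,0.084,0,0],[0,0.085,0,0],[0,0.0855,0,0]]]'

```text
time: 11.55
tool_pos: [0.4601, -0.3799, 0.0397]
tool_rot: [-1.581, -0.013, 0.291]
contact_force: [0.9, -0.5, -1.2]
opening: 0.043
```

>>> send_rows --motion '[[[0,0.0005,0,0],[0,0.001,0,0],[0,0.0015,0,0],[0,0.002,0,0],[0,0.002,0,0]]]'

```text
time: 12.05
tool_pos: [0.46, -0.3798, 0.0376]
tool_rot: [-1.581, -0.013, 0.291]
contact_force: [0.8, 0.0, -1.4]
opening: 0.0435
```

>>> send_rows --motion '[[[0,0.0005,0,0],[0,0.001,0,0],[0,0.0015,0,0],[0,0.002,0,0],[0,0.002,0,0]]]'

```text
time: 12.55
tool_pos: [0.4601, -0.3799, 0.0364]
tool_rot: [-1.581, -0.013, 0.291]
contact_force: [-2.0, 3.5, 5.1]
opening: 0.0433
```

The second flange is on the floor. Releasing and rising.

>>> send_rows --motion '[[[0,0,0,0],[0,0,0,0],[0,0,0,0],[0,-0.015,0,0],[0,-0.04,0,0],[0,-0.07,0,0],[0,-0.1,0,0]]]' --gripper 0.65

```text
time: 13.25
tool_pos: [0.4584, -0.3791, 0.1371]
tool_rot: [-1.58, -0.013, 0.291]
contact_force: [0.4, -0.3, -0.1]
opening: 0.0598
```

```bash
python3 go.py 0.5991 0.2003 0.14 -0.333;python3 - <<'E'
from h import *
c=read_camera("top"); cv2.imwrite("pics/t2.png",cv2.resize(c["frame"][100:300,200:560,::-1],None,fx=2.2,fy=2.2,interpolation=cv2.INTER_CUBIC))
E
```

```text
t 13.25 shift [ 0.3012 -0.004   0.5146] twist 35.77 open 0.0598 F [ 0.4332 -0.2551 -0.1213]
```

View pics/t2.png

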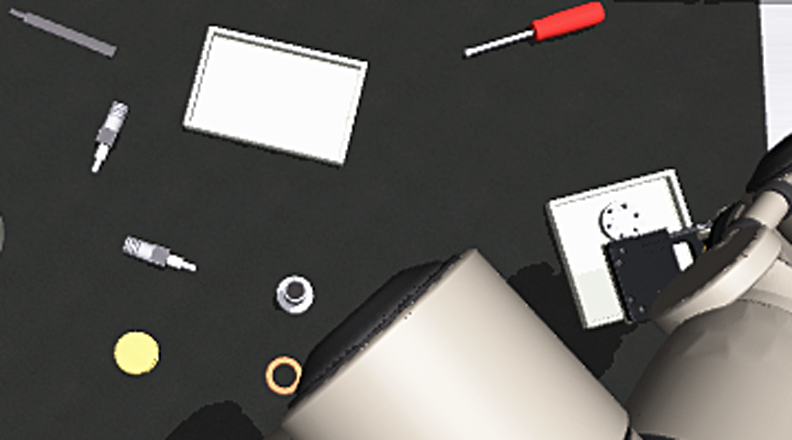

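In the top view, flange a lies in the square tray at (620,222) and the gripper hides flange b. Now moving to the first micrometer.

>>> send_rows --motion '[[[0.301,-0.004,0.515,35.8],[0.301,-0.004,0.515,35.8],[0.301,-0.004,0.515,35.8],[0.301,-0.004,0.515,35.8],[0.301,-0.004,0.515,35.8],[0.301,-0.004,0.515,35.8],[0.301,-0.004,0.515,35.8],[0.301,-0.004,0.515,35.8]]]' --gripper 0.55

```text
time: 14.1
tool_pos: [0.5517, 0.0001, 0.1404]
tool_rot: [-1.575, -0.024, -0.334]
contact_force: [1.4, -0.3, -1.2]
opening: 0.0506
```

```bash
python3 go.py 0.5991 0.2003 0.12 -0.333
```

```text
t 14.1 shift [-0.0213  0.019   0.2048] twist -0.03 open 0.0506 F [ 1.3718 -0.3256 -1.1524]
```

>>> send_rows --motion '[[[-0.005,0,0.05,0],[-0.01,0,0.1,0],[-0.015,0.01,0.145,0],[-0.02,0.019,0.18,0],[-0.021,0.019,0.2,0],[-0.021,0.019,0.205,0],[-0.021,0.019,0.205,0],[-0.021,0.019,0.205,0]]]'

```text
time: 14.9
tool_pos: [0.5994, 0.1992, 0.1201]
tool_rot: [-1.576, -0.024, -0.334]
contact_force: [-0.6, -1.3, 0.1]
opening: 0.0502
```

```bash
python3 go.py 0.5991 0.2003 0.0295 -0.333;python3 - <<'E'
from h import *
c=read_camera("wrist"); cv2.imwrite("pics/w4.png",c["frame"][:,:,::-1])
print(proj(c,(0.5991,0.2003,0.018)))
E
```

```text
t 14.9 shift [-0.0028  0.0905  0.0014] twist -0.08 open 0.0502 F [-0.6458 -1.33    0.0706]
[318.4291 207.6088]
```

View pics/w4.png

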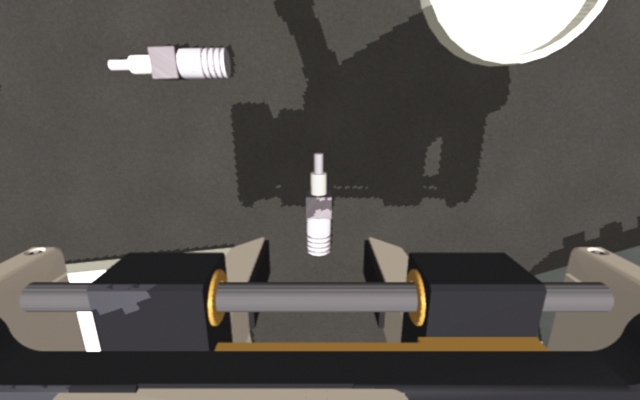

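The block is centred between the jaws at (319,208), as predicted. Descending and gripping.

>>> send_rows --motion '[[[-0.003,0.03,0.001,0],[-0.003,0.055,0.001,0],[-0.003,0.075,0.001,0],[-0.003,0.085,0.001,0],[-0.003,0.0905,0.001,0],[-0.003,0.0905,0.001,0],[-0.003,0.0905,0.001,0]]]'

```text
time: 15.65
tool_pos: [0.5995, 0.1997, 0.0307]
tool_rot: [-1.575, -0.026, -0.335]
contact_force: [0.1, 0.6, -0.9]
opening: 0.0506
```

>>> send_rows --motion '[[[0,0,0,0],[0,0,0,0],[0,0,0,0],[0,0,0,0],[0,0,0,0],[0,0,0,0],[0,0,0,0]]]' --gripper 0.1

```text
time: 16.35
tool_pos: [0.5996, 0.1998, 0.0309]
tool_rot: [-1.575, -0.026, -0.335]
contact_force: [-0.0, 0.6, 2.2]
opening: 0.0194
```

```bash
python3 go.py 0.5991 0.2003 0.12 -0.333
```

```text
t 16.35 shift [ 0.0017 -0.0891 -0.    ] twist -0.12 open 0.0194 F [-0.0037  0.6014  2.218 ]
```

>>> send_rows --motion '[[[0,-0.01,0,0],[0,-0.03,0,0],[0,-0.06,0,0],[0,-0.085,0,0],[0,-0.09,0,0],[0,-0.09,0,0],[0,-0.09,0,0]]]'

```text
time: 17.05
tool_pos: [0.5967, 0.2007, 0.1195]
tool_rot: [-1.576, -0.024, -0.335]
contact_force: [0.1, -0.3, -1.1]
opening: 0.0195
```

```bash
python3 go.py 0.6609 0.0541 0.12 -0.218
```

```text
t 17.05 shift [ 0.1088  0.0026 -0.1173] twist -6.71 open 0.0195 F [ 0.0751 -0.252  -1.1004]
```

>>> send_rows --motion '[[[0.02,0,-0.022,-1],[0.05,0,-0.055,-3],[0.08,0,-0.086,-5],[0.1,0,-0.108,-6.7],[0.109,0,-0.117,-6.7],[0.109,0,-0.117,-6.7],[0.109,0,-0.117,-6.7]]]'

```text
time: 17.75
tool_pos: [0.6602, 0.0554, 0.1216]
tool_rot: [-1.578, -0.021, -0.219]
contact_force: [0.2, -0.4, -0.4]
opening: 0.02
```

```bash
python3 go.py 0.6609 0.0541 0.0385 -0.218;python3 - <<'E'
from h import *
c=read_camera("wrist"); cv2.imwrite("pics/w5.png",c["frame"][:,:,::-1])
E
```

```text
t 17.75 shift [-0.0008  0.0831 -0.0005] twist -0.03 open 0.02 F [ 0.1821 -0.3597 -0.4016]
```

View pics/w5.png

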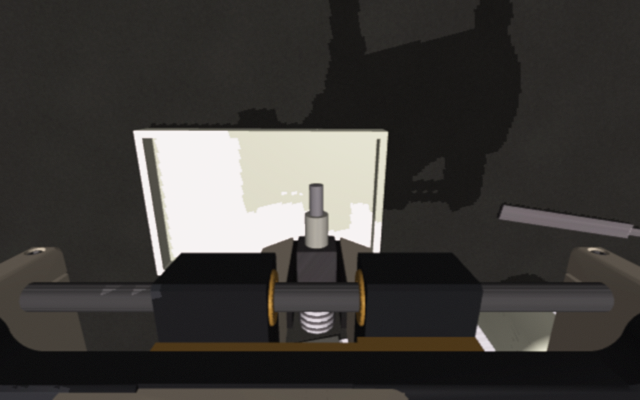

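The micrometer hangs level, spindle tip at (316,185), and the tray edges are parallel to the tool. Lowering.

>>> send_rows --motion '[[[-0.001,0.02,0,0],[-0.001,0.045,0,0],[-0.001,0.065,0,0],[-0.001,0.077,0,0],[-0.001,0.081,0,0],[-0.001,0.083,0,0],[-0.001,0.084,0,0],[-0.001,0.084,0,0]]]'

```text
time: 18.6
tool_pos: [0.6614, 0.0553, 0.0388]
tool_rot: [-1.578, -0.023, -0.217]
contact_force: [0.2, -0.2, -1.2]
opening: 0.02
```

>>> send_rows --motion '[[[0,0.0005,0,0],[0,0.001,0,0],[0,0.0015,0,0],[0,0.002,0,0],[0,0.0025,0,0],[0,0.0025,0,0]]]'

```text
time: 19.2
tool_pos: [0.6613, 0.0552, 0.0362]
tool_rot: [-1.578, -0.023, -0.217]
contact_force: [0.4, -0.1, -1.8]
opening: 0.0197
```

>>> send_rows --motion '[[[0,0.0005,0,0],[0,0.001,0,0],[0,0.0015,0,0],[0,0.0015,0,0]]]'

```text
time: 19.6
tool_pos: [0.6614, 0.0552, 0.0358]
tool_rot: [-1.578, -0.023, -0.217]
contact_force: [-3.2, 0.1, 7.5]
opening: 0.0202
```

The micrometer touched down at z = 0.0358, as predicted. Releasing.

>>> send_rows --motion '[[[0,0,0,0],[0,0,0,0],[0,0,0,0],[0,-0.015,0,0],[0,-0.04,0,0],[0,-0.075,0,0],[0,-0.095,0,0],[0,-0.095,0,0]]]' --gripper 0.4

```text
time: 20.4
tool_pos: [0.6615, 0.0564, 0.1357]
tool_rot: [-1.576, -0.031, -0.217]
contact_force: [-0.4, 0.4, 0.5]
opening: 0.0369
```

```bash
python3 go.py 0.4696 0.1375 0.12 -1.89; python3 go.py 0.4696 0.1375 0.12 1.25
```

```text
t 20.4 shift [-0.2053  0.0092  0.0379] twist -84.16 open 0.0369 F [-0.3761  0.4386  0.4956]
t 20.4 shift [-0.2053  0.0092  0.0379] twist -84.06 open 0.0369 F [-0.3761  0.4386  0.4956]
```

>>> send_rows --motion '[[[-0.025,0,0.005,-8.5],[-0.055,0,0.01,-17],[-0.085,0,0.015,-25.5],[-0.115,0,0.02,-34],[-0.145,0,0.026,-42.5],[-0.17,0,0.031,-51],[-0.19,0,0.035,-59.5],[-0.2,0.005,0.037,-68]]]' --gripper 0.6

```text
time: 21.2
tool_pos: [0.4725, 0.1362, 0.1243]
tool_rot: [-1.601, -0.006, 0.977]
contact_force: [-0.0, 0.0, -0.7]
opening: 0.0553
```

```bash
python3 go.py 0.4696 0.1375 0.12 1.25
```

```text
t 21.2 shift [-0.0006  0.0042  0.0033] twist -15.67 open 0.0553 F [-0.0172  0.0001 -0.7482]
```

>>> send_rows --motion '[[[-0.001,0.004,0.003,-8],[-0.001,0.004,0.003,-15.7],[-0.001,0.004,0.003,-15.7],[-0.001,0.004,0.003,-15.7]]]'

```text
time: 21.6
tool_pos: [0.4695, 0.1369, 0.12]
tool_rot: [-1.601, 0.003, 1.247]
contact_force: [0.8, 0.3, -0.0]
opening: 0.0547
```

```bash
python3 go.py 0.4696 0.1375 0.0295 1.25;python3 - <<'E'
from h import *
c=read_camera("wrist"); cv2.imwrite("pics/w6.png",c["frame"][:,:,::-1])
print(proj(c,(0.4696,0.1375,0.018)))
c=read_camera("top"); cv2.imwrite("pics/t3.png",cv2.resize(c["frame"][100:300,200:560,::-1],None,fx=2.2,fy=2.2,interpolation=cv2.INTER_CUBIC))
E
```

```text
t 21.6 shift [0.0008 0.0904 0.0028] twist -0.19 open 0.0547 F [ 0.752   0.2574 -0.0369]
[319.263  212.0173]
```

View pics/w6.png

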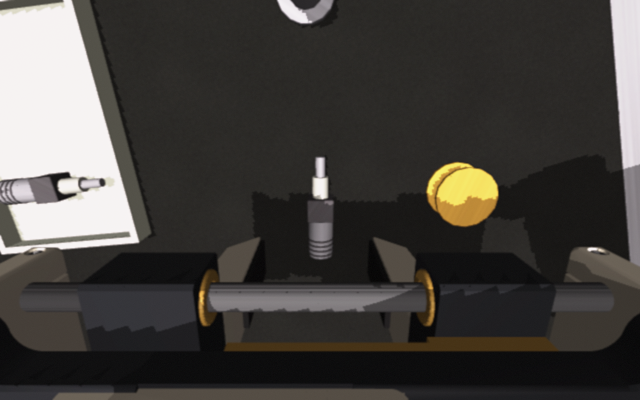

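View pics/t3.png

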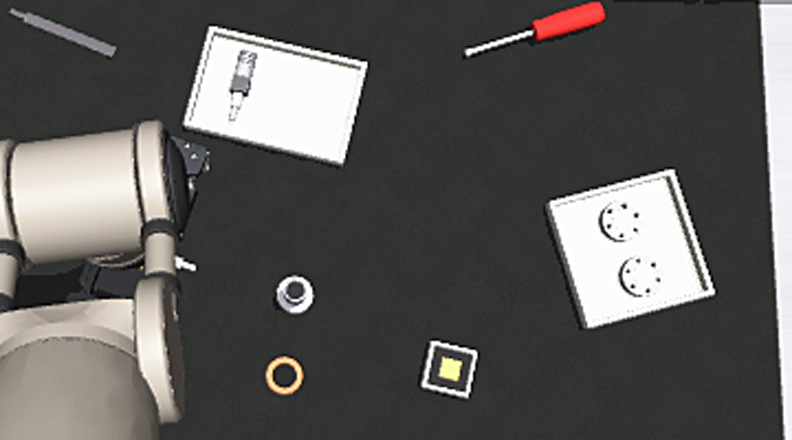

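Both pictures look right:
- **Wrist view:** the block of micrometer 2 is at (320,211), centred. The yellow cap at (466,196) is clear of the fingers.
- **Top view:** both flanges lie flat and apart in the square tray. Micrometer 1 lies inside the long tray at (240,85).

>>> send_rows --motion '[[[0.001,0.03,0.003,0],[0.001,0.055,0.003,0],[0.001,0.075,0.003,0],[0.001,0.085,0.003,0],[0.001,0.0905,0.003,0],[0.001,0.0905,0.003,0],[0.001,0.0905,0.003,0]]]'

```text
time: 22.4
tool_pos: [0.4702, 0.1378, 0.0302]
tool_rot: [-1.602, 0.002, 1.247]
contact_force: [0.2, -0.1, 0.9]
opening: 0.0553
```

>>> send_rows --motion '[[[0,0,0,0],[0,0,0,0],[0,0,0,0],[0,0,0,0],[0,0,0,0],[0,0,0,0],[0,0,0,0]]]' --gripper 0.1

```text
time: 23.1
tool_pos: [0.4701, 0.1378, 0.0303]
tool_rot: [-1.602, 0.002, 1.247]
contact_force: [-0.6, 0.1, 2.5]
opening: 0.0197
```

```bash
python3 go.py 0.6441 -0.0201 0.12 -0.218
```

```text
t 23.1 shift [-0.0946 -0.0828 -0.2178] twist 83.95 open 0.0197 F [-0.5881  0.148   2.4705]
```

>>> send_rows --motion '[[[0,-0.01,0,0],[0,-0.035,0,0],[0,-0.07,0,0],[0,-0.095,0,8],[-0.01,-0.095,-0.025,16],[-0.025,-0.095,-0.06,24],[-0.04,-0.095,-0.09,31],[-0.05,-0.095,-0.11,36]]]'

```text
time: 23.9
tool_pos: [0.5572, 0.055, 0.1296]
tool_rot: [-1.598, -0.018, 0.614]
contact_force: [-0.4, 1.7, -1.1]
opening: 0.0198
```

```bash
python3 go.py 0.6441 -0.0201 0.12 -0.218
```

```text
t 23.9 shift [ 0.0276  0.0132 -0.1111] twist 47.66 open 0.0198 F [-0.4103  1.7381 -1.0684]
```

>>> send_rows --motion '[[[0.005,0.003,-0.02,8],[0.011,0.006,-0.045,16.5],[0.018,0.009,-0.07,25],[0.024,0.012,-0.095,33.5],[0.027,0.013,-0.108,42],[0.027,0.013,-0.111,47.6],[0.027,0.013,-0.111,47.6],[0.027,0.013,-0.111,47.6]]]'

```text
time: 24.7
tool_pos: [0.6432, -0.0202, 0.1203]
tool_rot: [-1.576, -0.032, -0.214]
contact_force: [-0.4, 0.1, -0.6]
opening: 0.0199
```

```bash
python3 go.py 0.6441 -0.0201 0.0375 -0.218;python3 - <<'E'
from h import *
c=read_camera("wrist"); cv2.imwrite("pics/w7.png",c["frame"][:,:,::-1])
E
```

```text
t 24.7 shift [-0.0018  0.0828  0.0008] twist 0.21 open 0.0199 F [-0.4355  0.1181 -0.6235]
```

View pics/w7.png

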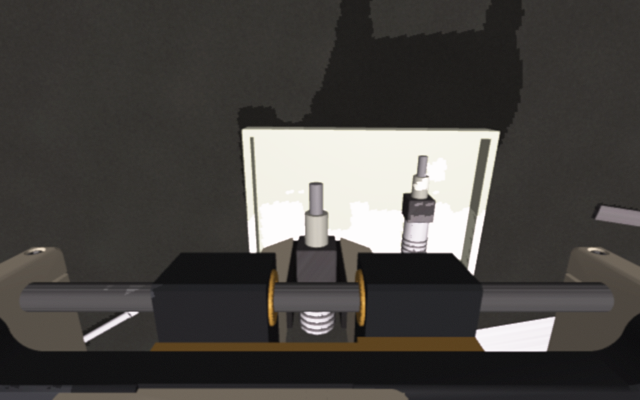

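Micrometer 2 is held over the free half of the long tray, spindle tip at (316,185). Micrometer 1 lies flat at (418,210) with room to spare. Lowering.

>>> send_rows --motion '[[[-0.002,0.02,0.001,0],[-0.002,0.045,0.001,0],[-0.002,0.065,0.001,0],[-0.002,0.077,0.001,0],[-0.002,0.081,0.001,0],[-0.002,0.083,0.001,0],[-0.002,0.084,0.001,0],[-0.002,0.084,0.001,0]]]'

```text
time: 25.55
tool_pos: [0.6445, -0.0197, 0.0372]
tool_rot: [-1.576, -0.033, -0.214]
contact_force: [0.1, 0.5, -1.0]
opening: 0.0195
```

>>> send_rows --motion '[[[0,0.0005,0,0],[0,0.001,0,0],[0,0.0015,0,0],[0,0.002,0,0],[0,0.002,0,0]]]'

```text
time: 26.05
tool_pos: [0.6447, -0.0198, 0.0355]
tool_rot: [-1.576, -0.034, -0.214]
contact_force: [-0.1, 0.5, 2.0]
opening: 0.0198
```

>>> send_rows --motion '[[[0,0.0005,0,0],[0,0.0008,0,0],[0,0.0008,0,0]]]'

```text
time: 26.35
tool_pos: [0.6448, -0.0198, 0.0354]
tool_rot: [-1.576, -0.034, -0.214]
contact_force: [-1.6, 0.8, 7.0]
opening: 0.0197
```

>>> send_rows --motion '[[[0,0,0,0],[0,0,0,0],[0,0,0,0],[0,-0.015,0,0],[0,-0.04,0,0],[0,-0.08,0,0],[0,-0.115,0,0],[0,-0.13,0,0]]]' --gripper 0.4

```text
time: 27.15
tool_pos: [0.6421, -0.0183, 0.1707]
tool_rot: [-1.576, -0.041, -0.214]
contact_force: [0.2, 0.1, 0.3]
opening: 0.0366
```

```bash
python3 - <<'E'
from h import *
c=read_camera("top"); s=read_camera("scene")
# tube: dark mouth centre (z~.06) and foot disc
f=c["frame"];g=f.min(2)
m=(g>75).astype(np.uint8);n,l,st,ce=cv2.connectedComponentsWithStats(m)
for i in range(1,n):
    p=onz(c,ce[i],0)
    if st[i][4]>60 and np.hypot(p[0]-.43,p[1]+.009)<.04:
        mm=(l==i).astype(np.uint8); k=blobs(c,mm,20)[0]
        e=cv2.fitEllipse(k); print("outer",ce[i],e,onz(c,e[0],.007)[:2])
        hole=((g<90)&(cv2.drawContours(np.zeros_like(g),[k],-1,1,-1)>0)).astype(np.uint8)
        n2,l2,s2,c2=cv2.connectedComponentsWithStats(hole)
        for j in range(1,n2):
            if s2[j][4]>8: print("hole",c2[j],s2[j][4],onz(c,c2[j],.06)[:2])
cv2.imwrite("pics/s2.png",cv2.resize(s["frame"][170:205,320:355,::-1],None,fx=12,fy=12,interpolation=cv2.INTER_CUBIC))
E
```

```text
(no output)
```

View pics/s2.png

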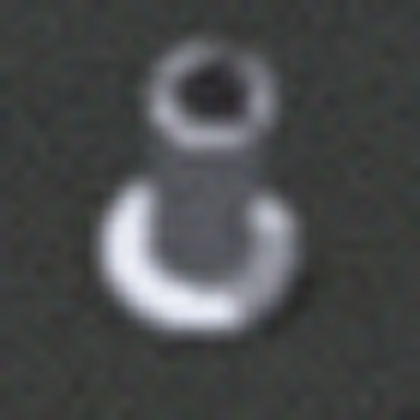

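```bash
python3 - <<'E'
from h import *
c=read_camera("top"); s=read_camera("scene")
print("top mouth",onz(c,(333.9,231.4),.06),"scene mouth",onz(s,(337.2,177.2),.06))
print("top foot",onz(c,(333.7,235.0),.007),"scene foot",onz(s,(336.2,190.3),.005))
E
python3 go.py 0.4305 -0.009 0.17 -0.214
```

```text
top mouth [ 0.4319 -0.0089  0.06  ] scene mouth [ 0.4322 -0.0108  0.06  ]
top foot [ 0.428  -0.0093  0.007 ] scene foot [ 0.4319 -0.0103  0.005 ]
t 27.35 shift [-0.2067 -0.0115 -0.0358] twist -0.0 open 0.0365 F [-0.1368  0.2484 -0.4903]
```

>>> send_rows --motion '[[[-0.025,-0.002,-0.004,0],[-0.065,-0.004,-0.011,0],[-0.11,-0.006,-0.019,0],[-0.155,-0.009,-0.027,0],[-0.19,-0.011,-0.033,0],[-0.206,-0.0115,-0.036,0],[-0.206,-0.0115,-0.036,0],[-0.206,-0.0115,-0.036,0]]]' --gripper 0.6

```text
time: 28.15
tool_pos: [0.4315, -0.0095, 0.1697]
tool_rot: [-1.576, -0.034, -0.214]
contact_force: [-0.4, 0.7, -0.2]
opening: 0.0552
```

```bash
python3 go.py 0.431 -0.0098 0.045 -0.214;python3 - <<'E'
from h import *
c=read_camera("wrist"); cv2.imwrite("pics/w8.png",c["frame"][:,:,::-1])
print(proj(c,(0.431,-0.0098,0.06)),proj(c,(0.431,-0.0098,0.007)))
E
```

```text
t 28.15 shift [-0.0046  0.1246  0.0002] twist -0.02 open 0.0552 F [-0.3874  0.7007 -0.1671]
[316.6607 203.4579] [316.8287 185.0845]
```

View pics/w8.png

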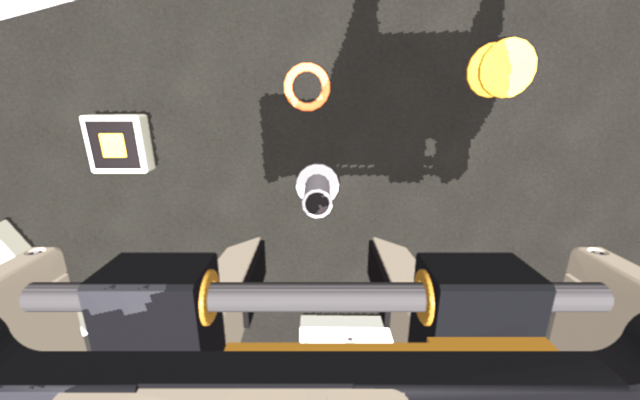

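The mouth is at (317,204) and the foot at (318,185), both on the predictions and centred. Descending over the tube and gripping.

>>> send_rows --motion '[[[-0.005,0.03,0,0],[-0.005,0.065,0,0],[-0.005,0.09,0,0],[-0.005,0.11,0,0],[-0.005,0.12,0,0],[-0.005,0.1245,0,0],[-0.005,0.1245,0,0],[-0.005,0.1245,0,0]]]'

```text
time: 29.0
tool_pos: [0.4318, -0.0101, 0.0457]
tool_rot: [-1.576, -0.036, -0.214]
contact_force: [0.1, 1.1, 0.4]
opening: 0.055
```

>>> send_rows --motion '[[[0,0,0,0],[0,0,0,0],[0,0,0,0],[0,0,0,0],[0,0,0,0],[0,0,0,0],[0,0,0,0]]]' --gripper 0.1 --grip_force 25

```text
time: 29.7
tool_pos: [0.4319, -0.0101, 0.0459]
tool_rot: [-1.576, -0.036, -0.214]
contact_force: [-1.8, 1.1, 4.5]
opening: 0.0235
```

>>> send_rows --motion '[[[0,-0.01,0,0],[0,-0.03,0,0],[0,-0.06,0,0],[0,-0.085,0,0],[0,-0.1,0,0],[0,-0.1,0,0],[0,-0.1,0,0]]]'

```text
time: 30.4
tool_pos: [0.4282, -0.0088, 0.1457]
tool_rot: [-1.576, -0.036, -0.214]
contact_force: [0.0, 0.3, -1.4]
opening: 0.0237
```

```bash
python3 go.py 0.4885 0.3725 0.145 -0.214
```

```text
t 30.4 shift [-0.0222 -0.0021  0.3854] twist -0.01 open 0.0237 F [ 0.0399  0.2839 -1.3741]
```

>>> send_rows --motion '[[[-0.001,0,0.02,0],[-0.003,0,0.055,0],[-0.005,0,0.095,0],[-0.008,0,0.135,0],[-0.01,0,0.17,0],[-0.011,0,0.19,0],[-0.011,0,0.2,0],[-0.011,0,0.2,0]]]'

```text
time: 31.2
tool_pos: [0.4596, 0.1895, 0.1431]
tool_rot: [-1.577, -0.034, -0.213]
contact_force: [-0.9, -0.5, -1.4]
opening: 0.0238
```

```bash
python3 go.py 0.4885 0.3725 0.14 -0.214
```

```text
t 31.2 shift [-0.0104  0.0016  0.185 ] twist 0.08 open 0.0238 F [-0.8532 -0.4609 -1.415 ]
```

>>> send_rows --motion '[[[-0.001,0,0.02,0],[-0.003,0,0.055,0],[-0.005,0,0.095,0],[-0.008,0,0.135,0],[-0.01,0,0.165,0],[-0.01,0,0.18,0],[-0.01,0,0.185,0],[-0.01,0,0.185,0]]]'

```text
time: 32.0
tool_pos: [0.4889, 0.3714, 0.1409]
tool_rot: [-1.578, -0.033, -0.213]
contact_force: [-0.4, -0.8, -1.3]
opening: 0.0237
```

```bash
python3 go.py 0.4885 0.3725 0.0535 -0.214; python3 - <<'E'
from h import *
c=read_camera("scene"); cv2.imwrite("pics/s3.png",cv2.resize(c["frame"][220:400,320:560,::-1],None,fx=3,fy=3,interpolation=cv2.INTER_CUBIC))
c=read_camera("wrist"); cv2.imwrite("pics/w9.png",c["frame"][:,:,::-1])
E
```

```text
t 32.0 shift [-0.0036  0.0873  0.0017] twist 0.06 open 0.0237 F [-0.4352 -0.7667 -1.3153]
```

View pics/s3.png

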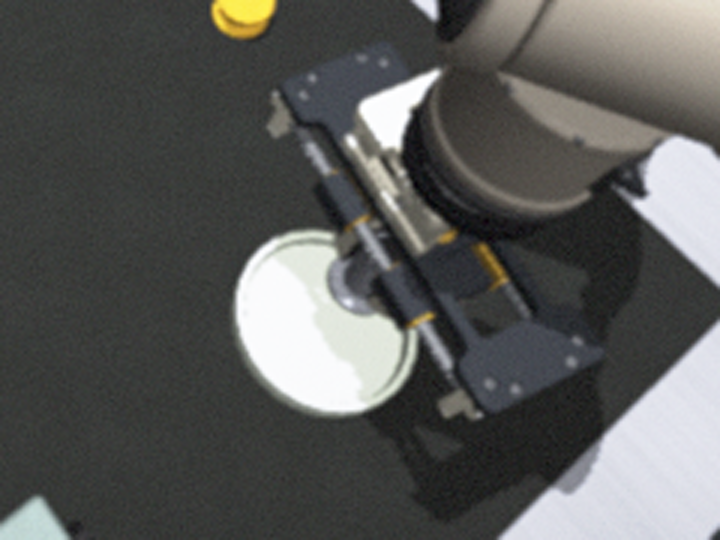

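View pics/w9.png

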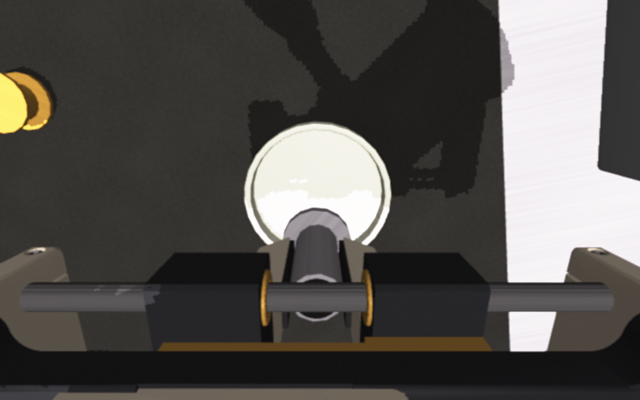

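The tube hangs upright above the dish, whose centre is near (318,190) in the wrist view. It's aligned sideways, so I'll lower it.

>>> send_rows --motion '[[[-0.003,0.02,0.002,0],[-0.003,0.045,0.002,0],[-0.003,0.065,0.002,0],[-0.003,0.078,0.002,0],[-0.003,0.084,0.002,0],[-0.003,0.0865,0.002,0],[-0.003,0.0875,0.002,0],[-0.003,0.0875,0.002,0]]]'

```text
time: 32.9
tool_pos: [0.4895, 0.3723, 0.0545]
tool_rot: [-1.577, -0.034, -0.214]
contact_force: [-0.1, 0.4, -1.5]
opening: 0.0239
```

>>> send_rows --motion '[[[0,0.0005,0,0],[0,0.001,0,0],[0,0.0015,0,0],[0,0.002,0,0],[0,0.0025,0,0],[0,0.0025,0,0]]]'

```text
time: 33.5
tool_pos: [0.4895, 0.3723, 0.0519]
tool_rot: [-1.577, -0.034, -0.214]
contact_force: [-0.8, -0.4, -1.6]
opening: 0.0234
```

>>> send_rows --motion '[[[0,0.0005,0,0],[0,0.001,0,0],[0,0.0015,0,0],[0,0.0018,0,0],[0,0.0018,0,0]]]'

```text
time: 34.0
tool_pos: [0.4896, 0.3722, 0.0509]
tool_rot: [-1.577, -0.035, -0.214]
contact_force: [-1.6, -0.9, 6.1]
opening: 0.0237
```

Touched down at 0.0509, as predicted. Releasing and rising clear.

>>> send_rows --motion '[[[0,0,0,0],[0,0,0,0],[0,0,0,0],[0,0,0,0],[0,-0.02,0,0],[0,-0.055,0,0],[0,-0.1,0,0],[0,-0.15,0,0]]]' --gripper 0.6

```text
time: 34.8
tool_pos: [0.4841, 0.3739, 0.2013]
tool_rot: [-1.579, -0.033, -0.214]
contact_force: [0.1, 0.7, -0.3]
opening: 0.0549
```

>>> send_rows --motion '[[[0.02,-0.02,0.03,0],[0.05,-0.04,0.06,0],[0.08,-0.05,0.09,0],[0.1,-0.05,0.12,0],[0.1,-0.05,0.12,0],[0.1,-0.05,0.12,0]]]'

```text
time: 35.4
tool_pos: [0.6056, 0.4707, 0.2509]
tool_rot: [-1.582, -0.03, -0.214]
contact_force: [-0.5, -0.5, -0.1]
opening: 0.0552
```

```bash
python3 - <<'E'
from h import *
print(sensors.observe()["time"],sensors.observe()["tool_pos"])
c=read_camera("top"); cv2.imwrite("pics/t4.png",c["frame"][:,:,::-1])
m=(c["frame"].min(2)>75).astype(np.uint8)
n,l,st,ce=cv2.connectedComponentsWithStats(m)
for i in range(1,n):
    if st[i][4]>40: 
        p=onz(c,ce[i],.009)
        if np.hypot(p[0]-.355,p[1]+.173)<.03: print("chip",ce[i],st[i][4])
c=read_camera("scene"); cv2.imwrite("pics/s4.png",cv2.resize(c["frame"][70:390,180:500,::-1],None,fx=1.85,fy=1.85,interpolation=cv2.INTER_CUBIC))
E
```

```text
35.4 [0.6056 0.4707 0.2509]
chip [403.3211 267.5367] 218
chip [404.2637 267.3077] 91
```

View pics/t4.png

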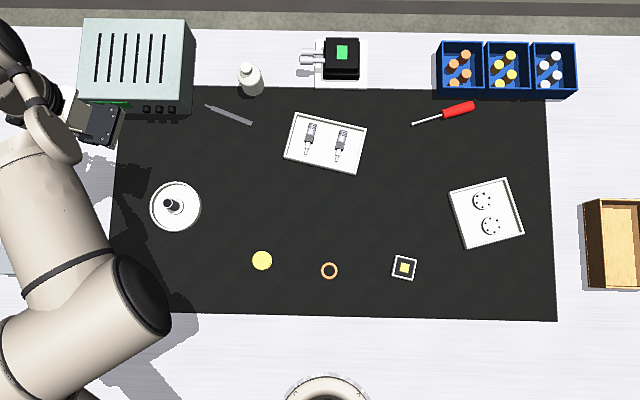

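View pics/s4.png

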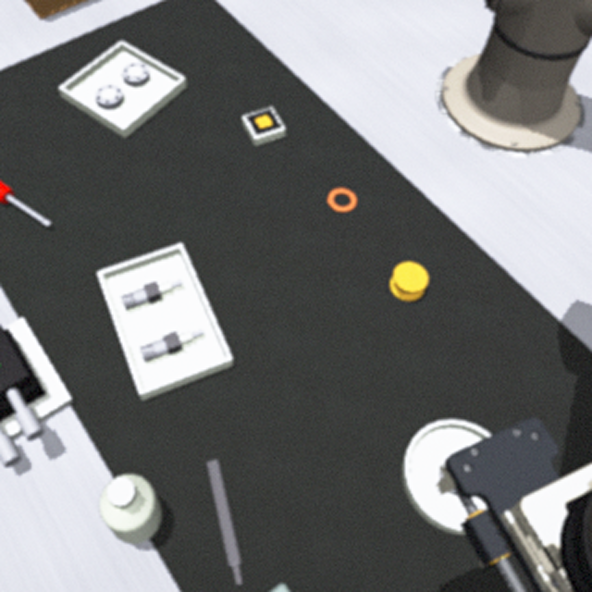

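The final top view shows:
- **Flanges:** flat in the square tray at (482,201) and (490,226).
- **Micrometers:** side by side in the long tray at (310,137) and (341,146).
- **Tube:** standing in the dish at (170,205).
- **Chip box:** its centroid has not moved (403.3,267.5).

The scene view confirms both trays, though the gripper covers part of the dish there. The measured contact force is about zero, so I'm handing in.

```bash
python3 -c "
from cell import *
print(sensors.observe()['contact_force']); print(hand_in())"
```

```text
[ 0.6379119   1.0253346  -0.35103665]
the job is handed in; nothing more can be done
None
```

The mat is cleared and the job was handed in at about 35.5 s of the 122 s allowed. I worked in the order asked: both flanges flat in the square tray, both micrometer heads lying side by side in the long tray, then the tube stub upright in the round dish.

- **Setting down:** I lowered each part in roughly 0.5 mm steps until the force sensor showed floor contact. That came within about 0.5 mm of the expected height, at no more than about 10 N, and only then did I release.
- **Final pictures:** The last top view showed all five parts clear of the rims and of each other. The chip box was within 0.1 px of where it started, and the arm's force reading was down to noise (about 1 N).
- **Not fully confirmed:** In the last scene view the gripper partly hid the dish, so the tube's upright stance rests on the top view and the contact height.
- **Tool tilt:** The tool slowly tilted by about 2° over the run. Each part was gripped and set down at nearly the same tilt, and I saw no effect on how any part lies.

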